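# Gauge the depth of the next cup

### The arm

A 6-joint arm with a two-finger parallel gripper is mounted at the origin on the work surface. World frame = base frame: x ahead of the robot, y to its left, z up, the work surface at z = 0. Lengths are in m, angles in rad, forces in N, time in s.
With the tool pointing down it reaches from about 0.275 to 1 m from the base axis. Payload 8.4 kg.
Tool frame: the origin (TCP) lies at the very end of the fingers, on their centre line; the grasp point (between the pads) lies 19 mm behind it; z points along the fingers, y is the line along which they close (so a half turn about z gives the same grasp; the last joint's range is limited). The gripper opens to 85 mm and grips with 20 to 120 N. Pads are 22 mm wide; open, the fingers measure 114 mm over their backs; the gripper's body (76 mm by 85 mm) begins 54 mm behind the grasp point. The pads swing forward as they close: fully open they stand 13 mm farther back than shut.
Start: joints at [-0.002, 0.353, 1.633, -0, 1.155, -0.002], TCP at [0.625, -0, 0.231] pointing down, gripper open.
Joint ranges: [-2.63, 2.63], [-0.92, 2.1], [0.06, 2.66], [-1.3, 4.44], [0, 2.69], [-3.02, 3.02]. Speed limits (rad/s): [2.22, 2.22, 2.79, 3.14, 3.14, 3.14].

### API

Orientations are given as a unit quaternion [w, x, y, z].
In Python, from station import manip, vision, job gives the robot as it stands.
- The arm moves only by the tool servo_tool, never from a script. Its argument "steps" is a list of rows, each an object of numbers: "dx", "dy", "dz": the shift along the tool's x, y, z normalised to -1 to 1, where 1 is 0.1 m; "ax", "ay", "az": the turn, a rotation vector about the tool's x, y, z normalised to -1 to 1, where 1 is pi rad. A call has exactly 5 rows; each row shifts and turns the commanded pose from where the row before left it, along the tool's axes as they then stand; what a row does not reach is not made up. A row lasts 1/8 s, in which the tool goes at most 62.5 mm and 10.7 degrees, less where a joint would pass 70% of its speed; a pose out of reach is approached as far as the arm can. A call with a number of a shift or a turn outside -1 to 1 is refused whole. A call with a gripper value outside its range is refused whole. "grip" is the opening, from -1 (shut) to 1 (fully open), set as the call begins (left out, the last holds). The fingers move at their own pace and stop on an object; "force" is the grip in N (left out, the last holds). Time passes only in rows, so rows that do not move let the fingers close, or fill a call up. It gives the time, the measured TCP pose, the force, the opening and the grip force at its end, in the units of the state.
- manip.get_state(): the state, without advancing time (a new reading comes with each control period).
- vision.get_image(name): name is "scene" or "side" or "wrist"; returns a dict with "image" (420x560x3 uint8, blue, green, red), "depth" (420x560 float32, m along the optical axis (not along the pixel's ray), 0 where there is no reading), "K" (3x3 intrinsics, pixels), "dist_coeffs" ([k1, k2, p1, p2, k3] as OpenCV has them; the pictures are not rectified), "extrinsics" (4x4, takes a point from camera to world coordinates). Camera axes: x right, y down, z forward; pixel columns grow to the right and rows downward; lengths in m; the calibration is good to about 2 mm. A picture is of the moment at which its call begins.
- job.close_job(): hands the job in; it is judged then, once.
The state is a dict: "t": time; "joint_positions": joint angles; "joint_velocities": joint speeds; "effort": joint torques, N m; "tool_pos": TCP position; "tool_rot": TCP orientation; "force": force on the tool from outside, world axes, zero at the start; "torque": the same for the moment, N m; "opening": finger opening in m; "grip_force": force on a finger pad.
Only numpy, scipy, OpenCV 4.12 (cv2) and the standard library are available. Lean on these libraries where they do the work, as an engineer would, in place of code of your own. Each camera call takes 0.05 s, during which the arm holds its last target. There are 200 camera calls.

### The job

Turn the cup carousel one place anticlockwise (seen from above) by its knob, so that the next cup clicks into line with the brass guide tube, and let go of the knob. Then take the depth gauge from its rest, slide it gently down the guide tube until its brass collar stops against the tube's mouth (the cup's floor pushes the orange tip in), and draw it right out again without disturbing the tip's setting. Finish while still holding the gauge level and still in the gripper, its orange tip a few centimetres above the middle of the white reading tile: do not put it down or let it touch anything, and leave the other things on the table where they are.

Things in the scene. Friction and masses are not known exactly. Their poses are not given: they have to be found in the camera images.
- carousel (a joint): Turn of the cup carousel about its vertical hub, rad, positive anticlockwise from above; about 0 (a detent) at the start. Five detents, one every 1.257 rad (72 degrees): a spring ball pulls the carousel in and holds it once within about 0.08 rad of one. Leaving a detent takes about 0.2 N m; between detents it turns freely.
- knob (a point): Centre of the black bar knob on top of the carousel's hub, on the turning axis, 157 mm above the table. The bar is 60 mm long along this point's x axis, 14 mm thick along its y axis and 34 mm high (138 to 172 mm above the table); it turns with the carousel and is clear all round.
- guide: Fixed brass guide tube on a post. Origin: centre of its upper mouth, 141 mm above the table; x axis: direction of insertion, towards the hub and 25 degrees downward; y level. 50 mm long, bore 15 mm; funnel mouth 26 mm inside, 35 mm outside, narrowing over 12 mm. With the carousel in a detent a cup is in line: its mouth at x = 65 mm, its inner floor at x = 135 mm.
- station: Green base fixed to the table, with guide tube (on its -y side) and carousel; origin on the hub's axis at table height, z up. The carousel is a wooden disc (radius 100 mm, top 54 mm above the table) with five clay cups (75 mm long, 58 mm wide mouth) fast in cradles, mouths outward and tilted 25 degrees up; they sweep a radius of 133 mm, up to 145 mm above the table.
- gauge: Loose depth gauge, 0.15 kg. Origin: centre of the collar's front face; x axis along the rod to the tip. Steel shaft 10 mm diameter, x = 0 to 122 mm; orange sliding tip, 8 mm diameter, on to x = 147 mm when out; brass collar 34 mm diameter, x = -8 to 0; blue handle 18 x 18 mm square, x = -98 to -8 mm (balance at about x = -30). Lies level on its rest at first, axis 70 mm above the table.
- plunger (a joint): How far the gauge's orange tip has been pushed in, m: 0 is fully out (start), 0.021 is fully in. It slides with about 2.5 N friction and stays where it is pushed. With the collar stopped on the tube and a cup in line it reads about 0.012.
- nose (a point): Front end of the orange tip, moves with it; x axis along the rod.
- rest: Fixed wooden gauge rest, base 210 x 50 x 14 mm. Origin at table height under the gauge's origin as it lies; x axis along the lying gauge to its tip. Notched posts under the shaft (x = 79 to 91 mm, cheeks up to 75 mm high) and the handle's end (x = -93 to -79 mm, cheeks up to 69 mm high); the handle between them is free on both sides. Lift the gauge straight up.
- reader: Fixed wooden block, 80 x 80 mm, with the white reading tile on top. Origin at table height under its centre.
- tile (a point): Centre of the top face of the white reading tile (66 x 66 mm), 50 mm above the table.
- beaker_a: Bystander: loose clay beaker, 72 mm diameter, 85 mm high; origin under its base.
- beaker_b: Bystander: another such beaker.
- bowl: Bystander: loose terracotta bowl, 120 mm diameter, 50 mm high; origin under its base.
- jar: Bystander: loose jar with a white cap, 68 mm diameter, 100 mm high; origin under its base.
- brush: Bystander: loose brush lying on the table; x axis along it.
- trimmer: Bystander: loose trimming tool, 180 mm long, 16 mm thick, lying on the table; x axis along it towards its steel blade.
Mind the look-alikes: they are no part of the job. There is more than one size of the gauge; the one meant has the size given above.

How it is judged:
On the way, in this order (a step that is already met when the one before it is completed fails the run):
1. the carousel rests one detent further anticlockwise and the knob has been let go (value of joint carousel between 1.18 and 1.33 rad and contact force between the fingers and station below 0.3 N), for 0.3 s.
2. the gauge is in the guide tube with its collar stopped on the tube's mouth and its tip pushed in by the cup's floor (x of gauge in the frame of guide above -0.0025 m and distance between gauge and guide below 0.006 m and angle between the x axis of gauge and the x axis of guide, either way round below 0.12 rad and value of joint plunger above 0.009 m), for 0.2 s.
3. the gauge is drawn right out of the tube (x of nose in the frame of guide below -0.008 m), for 0.05 s.
At the end, for the whole second after the job is handed in: Gripper holds the gauge still, level within 7 degrees, over 50 mm above the table, touching nothing else; tip within 30 mm sideways of the tile's centre, 10 to 100 mm above it, and still pushed in 9 to 14.5 mm; carousel in its next detent within 4 degrees; bystanders within 30 mm (horizontal distance between nose and tile below 0.03 m and z of nose in the frame of tile between 0.01 and 0.1 m and angle between gauge's own x axis and vertical between 1.44 and 1.7 rad and value of joint plunger between 0.009 and 0.0145 m and contact force between the fingers and gauge above 2 N and contact force between gauge and reader below 0.05 N and contact force between gauge and rest below 0.05 N and contact force between gauge and station below 0.05 N and height (world z) of gauge above 0.05 m and linear speed of gauge below 0.02 m/s and value of joint carousel between 1.18 and 1.33 rad); the arm keeps its last pose, push and grip.
It fails at once if the carousel is turned backwards or well past the next place (value of joint carousel below -0.4 rad or value of joint carousel above 1.75 rad).
It fails at once if the gauge is rammed into the tube or a cup (contact force between gauge and station above 45 N).
It fails at once if a bystander is pushed away or knocked over (distance of any of beaker_a, beaker_b, bowl, jar, brush, trimmer from where it was at the start of the episode above 0.03 m).
It also fails if it takes over 64 s, if anything falls off the work surface, if the arm or the gripper's body presses on something with over 40 N, if the wrist force passes 120 N, or if a joint passes its speed limit or range.

## Working session

There is one attempt and no reset: what is moved stays moved. The work goes in short steps, Python scripts to look and compute and a tool call to move; the robot and the scene stay as the last step left them, time stands still between calls to the robot, and variables do not carry over. Pictures are saved under pics/ and viewed, at most 10 in all, crops included, and the job is handed in when it is done.

Besides the shell and the picture viewer there is one more tool, called after ">>>" as a command line: name --argument value ..., lists and objects as JSON in quotes. servo_tool: Moves the arm, as the interface text tells. Scaled input: -1 to 1 covers 0.1 m each way for a shift and pi rad each way for a turn. Its arguments: {"type":"object","properties":{"steps":{"type":"array"},"grip":{"type":"number"},"force":{"type":"number"}},"required":["steps"]}

```bash
ls; mkdir -p pics
cat > h.py <<'E'
import numpy as np, cv2, pickle
from station import manip, vision, job
def grab(n,tag):
    d=vision.get_image(n); pickle.dump(d,open(f'pics/{n}_{tag}.pkl','wb')); cv2.imwrite(f'pics/{n}_{tag}.png',d['image']); return d
def load(n,tag): return pickle.load(open(f'pics/{n}_{tag}.pkl','rb'))
def ray(d,uv):
    p=cv2.undistortPoints(np.array(uv,float).reshape(-1,1,2),d['K'],np.array(d['dist_coeffs']))[:,0]
    E=np.array(d['extrinsics']); return E[:3,3],(np.c_[p,np.ones(len(p))])@E[:3,:3].T
def onplane(d,uv,z):
    o,r=ray(d,uv); return o+r*((z-o[2])/r[:,2])[:,None]
def cloud(d):
    h,w=d['depth'].shape; v,u=np.mgrid[:h,:w]
    o,r=ray(d,np.c_[u.ravel(),v.ravel()]); P=o+r*d['depth'].reshape(-1,1)
    return P.reshape(h,w,3)
def proj(d,P):
    T=np.linalg.inv(np.array(d['extrinsics'])); return cv2.projectPoints(np.array(P,float).reshape(-1,1,3),cv2.Rodrigues(T[:3,:3])[0],T[:3,3],d['K'],np.array(d['dist_coeffs']))[0][:,0]
E
python3 - <<'E'
from h import *
a=grab('scene','0');b=grab('side','0')
for d in(a,b): print(np.round(d['extrinsics'],3),np.round(d['K'],1),d['dist_coeffs'])
print(manip.get_state())
E
```

```text
pics
[[-0.011  0.665 -0.747  1.614]
 [ 1.     0.019  0.002 -0.01 ]
 [ 0.015 -0.747 -0.665  1.068]
 [ 0.     0.     0.     1.   ]] [[539.    0.  276.3]
 [  0.  539.  200.7]
 [  0.    0.    1. ]] [-0.06189473  0.          0.          0.          0.        ]
[[ 9.730e-01 -1.790e-01  1.460e-01  3.060e-01]
 [-2.310e-01 -7.560e-01  6.130e-01 -8.800e-01]
 [ 1.000e-03 -6.300e-01 -7.770e-01  1.266e+00]
 [ 0.000e+00  0.000e+00  0.000e+00  1.000e+00]] [[432.7   0.  276.7]
 [  0.  432.7 209.7]
 [  0.    0.    1. ]] [-0.11465193  0.          0.          0.          0.        ]
{'t': 0.1, 'joint_positions': array([-2.39272614e-03,  3.53566493e-01,  1.63405007e+00,  1.40743040e-05,
        1.15523900e+00, -2.41615600e-03]), 'joint_velocities': array([-0.00154576, -0.00175242, -0.00327851,  0.00020953, -0.00126733,
       -0.00022986]), 'effort': array([ 4.27485766e-04, -6.06356549e+01, -3.42817569e+01, -7.40920814e-05,
        3.91241178e-03, -4.99377973e-05]), 'tool_pos': array([6.24565765e-01, 9.99938464e-06, 2.30648661e-01]), 'tool_rot': array([-4.52118487e-04,  7.07100368e-01,  7.07112912e-01, -4.40868827e-04]), 'force': array([-0.67811448, -0.44818193, -0.21597237]), 'torque': array([-0.01963619, -0.0687616 , -0.01550299]), 'grip_force': 0.0, 'opening': 0.08531731713875333}
```

View pics/scene_0.png

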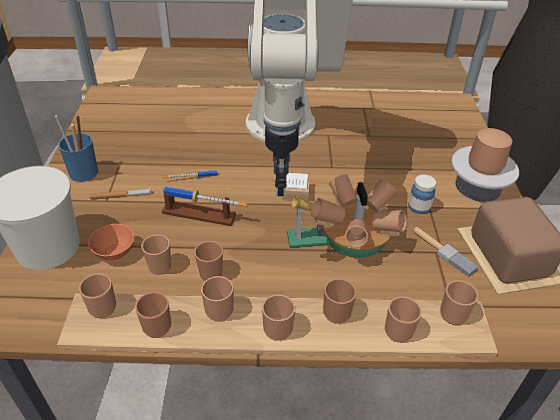

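View pics/side_0.png

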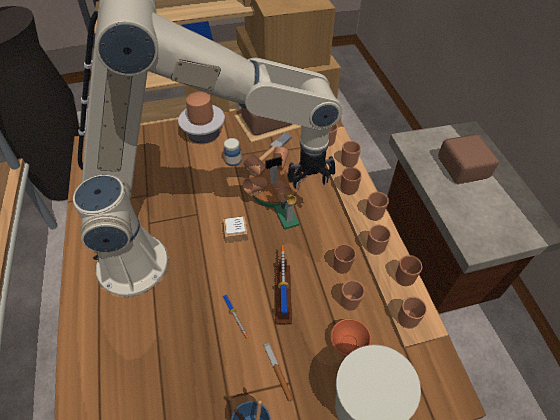

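Scene view: the wanted gauge could be the one on the rest (blue handle at (180,194), tip at (240,204)) or the smaller gauge lying flat at (190,175). The trimmer at (122,193) is another look-alike. I choose the one on the rest. The carousel knob is at (361,195), the guide funnel at (300,204) and the tile at (296,181). The side view shows the same layout: gauge at (283,285), small gauge at (233,313), tile at (235,226), knob at (273,163).

Run:
```python
from h import *
for n in('scene','side'):
    d=load(n,'0'); P=cloud(d); hsv=cv2.cvtColor(d['image'],cv2.COLOR_BGR2HSV); H,S,V=[hsv[...,i].astype(int) for i in range(3)]
    z=P[...,2]; ok=d['depth']>0
    def rep(name,m):
        m=(m&ok).astype(np.uint8); k,l,st,c=cv2.connectedComponentsWithStats(m)
        for i in range(1,k):
            if st[i,4]>=12:
                Q=P[l==i]; mu=np.median(Q,0); e=np.linalg.svd(Q-Q.mean(0),full_matrices=False)[2][0]
                print(n,name,st[i,4],'px',c[i].round(0),'med',mu.round(3),'lo',np.percentile(Q,3,0).round(3),'hi',np.percentile(Q,97,0).round(3),'ax',e.round(2))
    tab=(P[...,0]>.2)&(P[...,0]<.95)&(abs(P[...,1])<.6)
    rep('blue',tab&(H>100)&(H<125)&(S>150)&(V>60)&(z<.15))
    rep('orange',tab&(H>8)&(H<20)&(S>200)&(V>190))
    rep('black',tab&(V<45)&(z>.13)&(z<.185)&(P[...,1]>.06))
    rep('brass',tab&(H>18)&(H<32)&(S>110)&(V>70)&(z>.06)&(z<.17))
    rep('white',tab&(S<50)&(V>190)&(z>.03)&(z<.07))
    rep('green',tab&(H>60)&(H<90)&(S>100)&(z<.06))
d=load('scene','0'); cv2.imwrite('pics/crop1.png',np.hstack([cv2.resize(d['image'][150:260,150:290],None,fx=2.8,fy=3.6,interpolation=2),cv2.resize(d['image'][165:265,280:420],None,fx=2.85,fy=3.96,interpolation=2)]))
```

```text
scene blue 81 px [207. 173.] med [ 0.307 -0.224  0.013] lo [ 0.295 -0.251  0.006] hi [ 0.315 -0.197  0.02 ] ax [ 0.25 -0.97  0.07]
scene blue 199 px [178. 193.] med [ 0.473 -0.283  0.077] lo [ 0.459 -0.322  0.063] hi [ 0.484 -0.246  0.084] ax [ 0.23  0.97 -0.01]
scene black 146 px [362. 194.] med [0.566 0.213 0.165] lo [0.53  0.206 0.143] hi [0.585 0.222 0.174] ax [ 0.98  0.17 -0.14]
scene brass 40 px [195. 195.] med [ 0.488 -0.234  0.081] lo [ 0.471 -0.239  0.064] hi [ 0.496 -0.229  0.09 ] ax [ 0.62 -0.16 -0.77]
scene brass 179 px [301. 204.] med [0.579 0.057 0.136] lo [0.562 0.034 0.121] hi [0.59  0.084 0.153] ax [ 0.14  0.96 -0.26]
scene white 278 px [297. 180.] med [0.375 0.054 0.051] lo [0.344 0.024 0.046] hi [0.408 0.081 0.055] ax [ 1.   -0.03 -0.  ]
scene green 771 px [325. 243.] med [0.596 0.106 0.014] lo [0.551 0.03  0.004] hi [0.638 0.26  0.023] ax [0.29 0.96 0.01]
side blue 154 px [283. 300.] med [ 0.467 -0.293  0.079] lo [ 0.454 -0.328  0.067] hi [ 0.481 -0.246  0.083] ax [-0.21 -0.98 -0.04]
side blue 55 px [228. 302.] med [ 0.302 -0.225  0.015] lo [ 0.293 -0.25   0.001] hi [ 0.311 -0.197  0.02 ] ax [ 0.23 -0.96  0.15]
side black 120 px [273. 162.] med [0.553 0.209 0.161] lo [0.525 0.202 0.142] hi [0.581 0.217 0.176] ax [-0.99 -0.15  0.01]
side brass 61 px [290. 198.] med [0.573 0.046 0.136] lo [0.561 0.033 0.126] hi [0.589 0.078 0.151] ax [ 0.26 -0.97  0.02]
side brass 24 px [283. 284.] med [ 0.479 -0.238  0.082] lo [ 0.464 -0.244  0.066] hi [ 0.492 -0.232  0.089] ax [ 0.97 -0.19  0.17]
side white 236 px [234. 225.] med [0.37  0.047 0.05 ] lo [0.343 0.017 0.045] hi [0.405 0.079 0.054] ax [-0.56  0.83  0.  ]
side green 314 px [281. 214.] med [0.554 0.08  0.015] lo [0.486 0.025 0.007] hi [0.599 0.164 0.023] ax [ 0.51 -0.86 -0.01]
```

View pics/crop1.png

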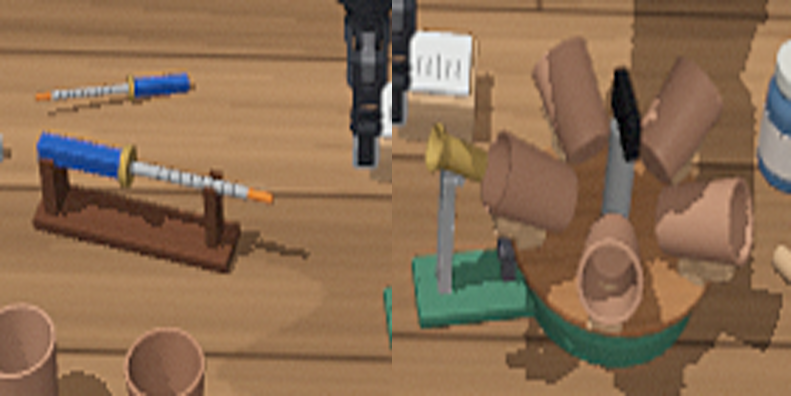

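The left crop confirms the choice: the big gauge on the rest (blue handle, brass collar at about (195,195)), with the smaller one lying on the table behind it. The right crop shows the knob bar at (362,194), the guide funnel at (298,203) and a cup already in line. Now I'll go above the knob.

>>> servo_tool --steps '[{"dx":0.42,"dy":-0.14,"dz":-0.06},{"dx":0.42,"dy":-0.14,"dz":-0.06},{"dx":0.42,"dy":-0.14,"dz":-0.06},{"dx":0.42,"dy":-0.14,"dz":-0.06},{"dx":0.42,"dy":-0.14,"dz":-0.06}]'

```text
validation failed for argument at $.st...
```

>>> servo_tool --steps '[{"az":0.057},{"az":0.057},{"az":0.057},{"az":0.057},{"az":0.057}]'

```text
validation failed for argument at $.st...
```

>>> servo_tool --steps '[{"az":0.057},{"az":0.057},{"az":0.054},{},{}]'

```text
validation failed for argument at $.st...
```

Run:
```python
from h import *
from scipy.spatial.transform import Rotation as R
s=manip.get_state(); print(s['t'],s['tool_pos'],s['joint_positions'].round(2),s['force'])
w=s['tool_rot']; print(R.from_quat([*w[1:],w[0]]).as_matrix().round(3))
d=grab('wrist','1');grab('scene','1');grab('side','1');print(np.round(d['extrinsics'],3),d['K'].round(1))
```

```text
0.1 [6.24565765e-01 9.99938464e-06 2.30648661e-01] [-0.    0.35  1.63  0.    1.16 -0.  ] [-0.67811448 -0.44818193 -0.21597237]
[[-0.     1.    -0.001]
 [ 1.     0.     0.   ]
 [ 0.    -0.001 -1.   ]]
[[ 1.    -0.    -0.001  0.623]
 [-0.001 -0.947 -0.32   0.082]
 [-0.001  0.32  -0.947  0.374]
 [ 0.     0.     0.     1.   ]] [[359.2   0.  278.7]
 [  0.  359.2 213.6]
 [  0.    0.    1. ]]
```

View pics/wrist_1.png

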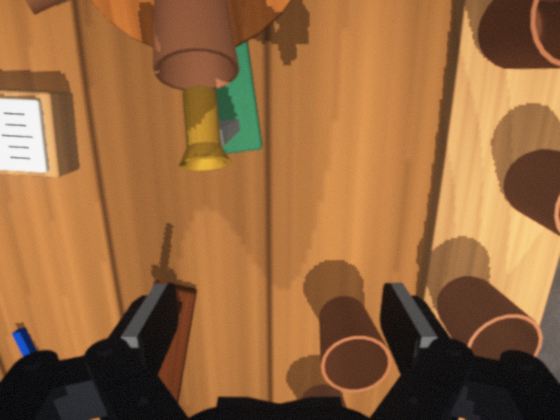

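The wrist view from the start pose shows the guide funnel at (204,158) with a cup behind it at (196,60), the tile at (20,132), and the rest at (178,330). The moves were refused, so I'll try again with all six numbers in every row.

>>> servo_tool --steps '[{"dx":0.42,"dy":-0.14,"dz":-0.06,"ax":0,"ay":0,"az":0},{"dx":0.42,"dy":-0.14,"dz":-0.06,"ax":0,"ay":0,"az":0},{"dx":0.42,"dy":-0.14,"dz":-0.06,"ax":0,"ay":0,"az":0},{"dx":0.42,"dy":-0.14,"dz":-0.06,"ax":0,"ay":0,"az":0},{"dx":0.42,"dy":-0.14,"dz":-0.06,"ax":0,"ay":0,"az":0}]'

```text
t: 0.88
tool_pos: [0.5544, 0.2113, 0.2615]
tool_rot: [0.0, 0.707, 0.707, 0.0]
force: [0.1, 0.7, 0.6]
opening: 0.0852
grip_force: 0.0
```

>>> servo_tool --steps '[{"dx":0,"dy":0,"dz":0,"ax":0,"ay":0,"az":0.057},{"dx":0,"dy":0,"dz":0,"ax":0,"ay":0,"az":0.057},{"dx":0,"dy":0,"dz":0,"ax":0,"ay":0,"az":0.057},{"dx":0,"dy":0,"dz":0,"ax":0,"ay":0,"az":0.057},{"dx":0,"dy":0,"dz":0,"ax":0,"ay":0,"az":0.057}]'

```text
t: 1.5
tool_pos: [0.5549, 0.21, 0.2612]
tool_rot: [0.0, 0.944, 0.329, -0.0]
force: [0.1, -0.1, -0.1]
opening: 0.0854
grip_force: 0.0
```

>>> servo_tool --steps '[{"dx":0,"dy":0,"dz":0,"ax":0,"ay":0,"az":0.057},{"dx":0,"dy":0,"dz":0,"ax":0,"ay":0,"az":0.057},{"dx":0,"dy":0,"dz":0,"ax":0,"ay":0,"az":0.054},{"dx":0,"dy":0,"dz":0,"ax":0,"ay":0,"az":0},{"dx":0,"dy":0,"dz":0,"ax":0,"ay":0,"az":0}]'

```text
t: 2.12
tool_pos: [0.555, 0.2099, 0.2612]
tool_rot: [0.0, 0.997, 0.076, -0.0]
force: [0.1, -0.6, 0.0]
opening: 0.0853
grip_force: 0.0
```

Run:
```python
from h import *
from scipy.spatial.transform import Rotation as R
s=manip.get_state(); print(s['t'],s['tool_pos'],s['joint_positions'].round(2),s['force'])
w=s['tool_rot']; print(R.from_quat([*w[1:],w[0]]).as_matrix().round(3))
for n in('wrist','scene','side'):
    d=grab(n,'2'); P=cloud(d); V=d['image'].max(2); X=P[...,:2]-[.555,.211]
    m=(V<60)&(P[...,2]>.165)&(P[...,2]<.178)&(np.hypot(X[...,0],X[...,1])<.05)&(d['depth']>0)
    if m.sum()>10:
        Q=P[m]; v=np.argwhere(m)[:,::-1]; G=onplane(d,v,.172)[:,:2].astype(np.float32); r=cv2.minAreaRect(G*1000)
        print(n,m.sum(),'rect mm',np.round(r[0],1),np.round(r[1],1),r[2],'zmed',np.median(Q[:,2]))
```

```text
2.125 [0.55495702 0.20994801 0.26121226] [ 0.36  0.28  1.67 -0.    1.19  1.78] [ 0.08988678 -0.64218662  0.01611686]
[[ 0.989  0.151 -0.   ]
 [ 0.151 -0.989 -0.   ]
 [-0.     0.    -1.   ]]
wrist 1473 rect mm [554.  213.5] [59.6 12.8] 7.8833746910095215 zmed 0.17225894267016906
scene 74 rect mm [561.  213.1] [60.1 13.6] 6.473348140716553 zmed 0.17174974336924748
side 51 rect mm [551.4 207.5] [59.1 16.9] 6.360876083374023 zmed 0.17018495376729303
```

View pics/wrist_2.png

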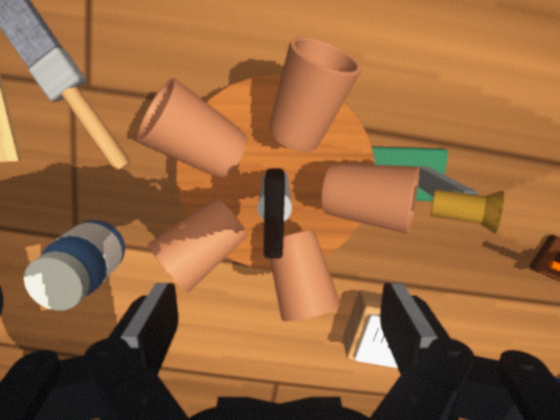

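The wrist view shows the knob bar at (275,213), long axis almost vertical in the picture. The measured bar is 60x13 mm, yaw 8°, centre (0.554, 0.2125), which matches the given size. The fingers close across it, so I descend and grip.

>>> servo_tool --steps '[{"dx":0,"dy":-0.025,"dz":0.29,"ax":0,"ay":0,"az":0},{"dx":0,"dy":0,"dz":0.29,"ax":0,"ay":0,"az":0},{"dx":0,"dy":0,"dz":0.29,"ax":0,"ay":0,"az":0},{"dx":0,"dy":0,"dz":0.28,"ax":0,"ay":0,"az":0},{"dx":0,"dy":0,"dz":0,"ax":0,"ay":0,"az":0}]'

```text
t: 2.9
tool_pos: [0.5532, 0.2119, 0.1444]
tool_rot: [0.001, 0.997, 0.074, -0.002]
force: [0.3, 0.5, 0.2]
opening: 0.0857
grip_force: 0.0
```

>>> servo_tool --grip -1 --force 30 --steps '[{"dx":0,"dy":0,"dz":0,"ax":0,"ay":0,"az":0},{"dx":0,"dy":0,"dz":0,"ax":0,"ay":0,"az":0},{"dx":0,"dy":0,"dz":0,"ax":0,"ay":0,"az":0},{"dx":0,"dy":0,"dz":0,"ax":0,"ay":0,"az":0},{"dx":0,"dy":0,"dz":0,"ax":0,"ay":0,"az":0}]'

```text
t: 3.52
tool_pos: [0.5547, 0.2135, 0.147]
tool_rot: [-0.001, 0.997, 0.074, 0.0]
force: [-2.3, 4.4, 3.9]
opening: 0.0134
grip_force: 29.9
```

>>> servo_tool --steps '[{"dx":0,"dy":0,"dz":0,"ax":0,"ay":0,"az":-0.04},{"dx":0,"dy":0,"dz":0,"ax":0,"ay":0,"az":-0.04},{"dx":0,"dy":0,"dz":0,"ax":0,"ay":0,"az":-0.04},{"dx":0,"dy":0,"dz":0,"ax":0,"ay":0,"az":-0.04},{"dx":0,"dy":0,"dz":0,"ax":0,"ay":0,"az":-0.04}]'

```text
t: 4.15
tool_pos: [0.5545, 0.214, 0.147]
tool_rot: [-0.001, 0.925, 0.38, 0.001]
force: [-3.2, 7.7, 4.2]
opening: 0.0134
grip_force: 29.8
```

>>> servo_tool --steps '[{"dx":0,"dy":0,"dz":0,"ax":0,"ay":0,"az":-0.04},{"dx":0,"dy":0,"dz":0,"ax":0,"ay":0,"az":-0.04},{"dx":0,"dy":0,"dz":0,"ax":0,"ay":0,"az":-0.04},{"dx":0,"dy":0,"dz":0,"ax":0,"ay":0,"az":-0.04},{"dx":0,"dy":0,"dz":0,"ax":0,"ay":0,"az":-0.04}]'

```text
t: 4.78
tool_pos: [0.554, 0.2142, 0.147]
tool_rot: [-0.001, 0.762, 0.647, 0.001]
force: [-5.0, 8.8, 5.1]
opening: 0.0138
grip_force: 30.3
```

>>> servo_tool --steps '[{"dx":0,"dy":0,"dz":0,"ax":0,"ay":0,"az":0},{"dx":0,"dy":0,"dz":0,"ax":0,"ay":0,"az":0},{"dx":0,"dy":0,"dz":0,"ax":0,"ay":0,"az":0},{"dx":0,"dy":0,"dz":0,"ax":0,"ay":0,"az":0},{"dx":0,"dy":0,"dz":0,"ax":0,"ay":0,"az":0}]'

```text
t: 5.4
tool_pos: [0.554, 0.2142, 0.147]
tool_rot: [-0.001, 0.764, 0.646, 0.001]
force: [-6.5, 8.3, 5.2]
opening: 0.0132
grip_force: 29.9
```

Run:
```python
from h import *
from scipy.spatial.transform import Rotation as R
s=manip.get_state(); w=s['tool_rot']; M=R.from_quat([*w[1:],w[0]]).as_matrix(); print(M.round(3),np.degrees(np.arctan2(M[1,0],M[0,0])),s['torque'],s['force'],s['joint_positions'].round(2))
```

```text
[[ 0.166  0.986 -0.001]
 [ 0.986 -0.166  0.003]
 [ 0.003 -0.001 -1.   ]] 80.42831982203772 [ 1.22411915  0.84294902 -0.10955797] [-6.47836797  8.26985543  5.17677611] [0.36 0.4  1.78 0.   0.97 0.53]
```

>>> servo_tool --grip 1 --steps '[{"dx":0,"dy":0,"dz":0,"ax":0,"ay":0,"az":0},{"dx":0,"dy":0,"dz":0,"ax":0,"ay":0,"az":0},{"dx":0,"dy":0,"dz":0,"ax":0,"ay":0,"az":0},{"dx":0,"dy":0,"dz":0,"ax":0,"ay":0,"az":0},{"dx":0,"dy":0,"dz":0,"ax":0,"ay":0,"az":0}]'

```text
t: 6.02
tool_pos: [0.5547, 0.2124, 0.1463]
tool_rot: [-0.0, 0.764, 0.646, -0.0]
force: [-0.3, -0.3, -0.1]
opening: 0.0853
grip_force: 0.0
```

>>> servo_tool --steps '[{"dx":0,"dy":0,"dz":-0.3,"ax":0,"ay":0,"az":0},{"dx":0,"dy":0,"dz":-0.3,"ax":0,"ay":0,"az":0},{"dx":0,"dy":0,"dz":-0.3,"ax":0,"ay":0,"az":0},{"dx":0,"dy":0,"dz":-0.3,"ax":0,"ay":0,"az":0},{"dx":0,"dy":0,"dz":0,"ax":0,"ay":0,"az":0}]'

```text
t: 6.65
tool_pos: [0.5559, 0.2129, 0.2689]
tool_rot: [0.001, 0.763, 0.646, 0.002]
force: [0.3, 0.4, -0.5]
opening: 0.0854
grip_force: 0.0
```

Run:
```python
from h import *
s=manip.get_state(); print(s['t'],s['tool_pos'],s['joint_positions'].round(2),s['force'])
for n in('wrist','side','scene'):
    d=grab(n,'3'); P=cloud(d); V=d['image'].max(2); X=P[...,:2]-[.555,.211]
    m=(V<60)&(P[...,2]>.165)&(P[...,2]<.178)&(np.hypot(X[...,0],X[...,1])<.05)&(d['depth']>0)
    if m.sum()>10:
        v=np.argwhere(m)[:,::-1]; G=onplane(d,v,.172)[:,:2].astype(np.float32); r=cv2.minAreaRect(G*1000)
        print(n,m.sum(),'rect mm',np.round(r[0],1),np.round(r[1],1),r[2])
    # gauge points: by colour above rest
    hsv=cv2.cvtColor(d['image'],cv2.COLOR_BGR2HSV).astype(int); H,S,Vv=[hsv[...,i] for i in range(3)]
    reg=(P[...,0]>.42)&(P[...,0]<.56)&(P[...,1]<-.05)&(P[...,1]>-.36)&(d['depth']>0)
    top=lambda m,z:onplane(d,np.argwhere(m)[:,::-1],z)
    for nm,m in(('blue',reg&(H>100)&(H<125)&(S>130)&(Vv>50)),('brass',reg&(H>18)&(H<32)&(S>110)&(Vv>70)&(P[...,2]>.06)&(P[...,1]<-.2)),('shaft',reg&(S<80)&(P[...,2]>.06)&(P[...,2]<.085)),('orange',reg&(H>5)&(H<19)&(S>190)&(Vv>150)&(P[...,2]>.055))):
        if m.sum()>3: print(n,nm,m.sum(),np.median(P[m],0).round(4),np.percentile(P[m],[2,98],0).round(3).tolist())
```

```text
6.65 [0.55594196 0.21294946 0.26886251] [ 0.36  0.27  1.66 -0.    1.2   0.53] [ 0.28869852  0.38110371 -0.54376528]
wrist 1402 rect mm [552.9 215. ] [58.7 13.1] 79.7847671508789
side 38 rect mm [553.1 207.6] [66.4 10.7] 77.062255859375
side blue 154 [ 0.4677 -0.2921  0.0784] [[0.452, -0.328, 0.067], [0.481, -0.246, 0.085]]
side brass 27 [ 0.4796 -0.238   0.0824] [[0.464, -0.245, 0.067], [0.493, -0.232, 0.09]]
side shaft 105 [ 0.4928 -0.1749  0.0747] [[0.47, -0.244, 0.063], [0.508, -0.116, 0.08]]
side orange 12 [ 0.5115 -0.1017  0.0749] [[0.508, -0.109, 0.07], [0.516, -0.09, 0.078]]
scene 91 rect mm [559.8 213.1] [56.5 17.6] 79.0420150756836
scene blue 207 [ 0.4724 -0.2832  0.0761] [[0.458, -0.323, 0.063], [0.485, -0.245, 0.083]]
scene brass 40 [ 0.4869 -0.2346  0.0811] [[0.469, -0.24, 0.062], [0.496, -0.229, 0.09]]
scene shaft 166 [ 0.4939 -0.1781  0.0744] [[0.456, -0.31, 0.065], [0.509, -0.115, 0.081]]
scene orange 11 [ 0.5122 -0.0981  0.0718] [[0.51, -0.109, 0.068], [0.515, -0.09, 0.075]]
```

>>> servo_tool --steps '[{"dx":-0.5,"dy":0,"dz":0,"ax":0,"ay":0,"az":0},{"dx":-0.5,"dy":0,"dz":0,"ax":0,"ay":0,"az":0},{"dx":-0.5,"dy":0,"dz":0,"ax":0,"ay":0,"az":0},{"dx":-0.5,"dy":0,"dz":0,"ax":0,"ay":0,"az":0},{"dx":0,"dy":0,"dz":0,"ax":0,"ay":0,"az":0.02}]'

```text
t: 7.42
tool_pos: [0.5201, 0.0123, 0.265]
tool_rot: [-0.0, 0.785, 0.62, -0.001]
force: [0.6, 0.6, 0.5]
opening: 0.0855
grip_force: 0.0
```

```bash
cat >> h.py <<'E'
def masks(d):
    P=cloud(d); hsv=cv2.cvtColor(d['image'],cv2.COLOR_BGR2HSV).astype(int); return P,hsv[...,0],hsv[...,1],hsv[...,2],d['depth']>0
E
python3 - <<'E'
from h import *
s=manip.get_state(); print(s['t'],s['tool_pos'])
grab('wrist','4')
for t in('1','4'):
    d=load('wrist',t); P,H,S,V,ok=masks(d)
    m=ok&(H>18)&(H<34)&(S>110)&(V>50)&(P[...,2]>.08)&(P[...,2]<.17)&(P[...,0]>.5)&(P[...,0]<.66)&(P[...,1]>0)&(P[...,1]<.12)
    Q=P[m]; v=np.argwhere(m)[:,::-1]; print(t,m.sum(),'px',v.mean(0),np.percentile(Q,[1,50,99],0).round(4).tolist())
    # width/centre per slice along y
    for y in np.arange(.02,.10,.008):
        k=Q[abs(Q[:,1]-y)<.003]
        if len(k)>10: print('  y%.3f'%y,len(k),'x',np.percentile(k[:,0],[2,98]).round(4),'mid',np.percentile(k[:,0],[2,98]).mean().round(4),'ztop',np.percentile(k[:,2],95).round(4))
    if t=='4': cv2.imwrite('pics/w4c.png',d['image'])
E
```

```text
7.425 [0.52010239 0.01232689 0.26501049]
1 2388 px [203.22571189 132.7818258 ] [[0.5622, 0.0324, 0.125], [0.5747, 0.0576, 0.1387], [0.5886, 0.0848, 0.156]]
  y0.036 335 x [0.5615 0.5885] mid 0.575 ztop 0.1398
  y0.044 229 x [0.5643 0.5891] mid 0.5767 ztop 0.1566
  y0.052 304 x [0.5659 0.584 ] mid 0.575 ztop 0.1513
  y0.060 303 x [0.5641 0.5826] mid 0.5734 ztop 0.145
  y0.068 271 x [0.5633 0.5824] mid 0.5728 ztop 0.1407
  y0.076 229 x [0.5624 0.5815] mid 0.5719 ztop 0.1372
  y0.084 166 x [0.5629 0.5805] mid 0.5717 ztop 0.1334
4 2023 px [333.84429066 125.44340089] [[0.5592, 0.0327, 0.1259], [0.5714, 0.0613, 0.1379], [0.5868, 0.0855, 0.1561]]
  y0.036 206 x [0.5611 0.5871] mid 0.5741 ztop 0.1379
  y0.044 163 x [0.5619 0.588 ] mid 0.575 ztop 0.1567
  y0.052 237 x [0.5621 0.5822] mid 0.5721 ztop 0.1513
  y0.060 256 x [0.5612 0.5825] mid 0.5719 ztop 0.1446
  y0.068 256 x [0.56   0.5814] mid 0.5707 ztop 0.1405
  y0.076 251 x [0.5588 0.5804] mid 0.5696 ztop 0.1371
  y0.084 181 x [0.5592 0.579 ] mid 0.5691 ztop 0.1339
```

View pics/wrist_4.png

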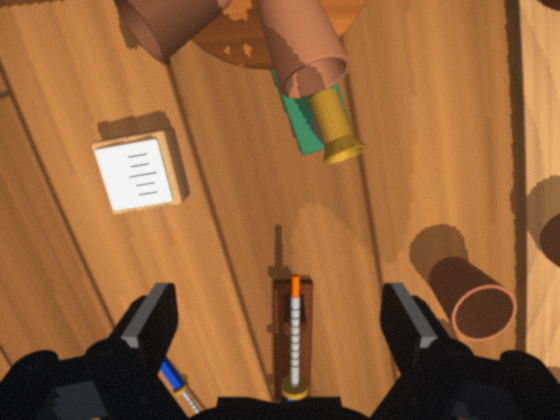

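The wrist view shows the tile at (138,175), the guide at (335,125) with its funnel rim at (343,152), and the gauge on its rest below at (295,330). Next I check the rim and gauge positions.

Run:
```python
from h import *
for n,t in(('wrist','1'),('wrist','4'),('scene','3'),('side','3')):
    d=load(n,t); P,H,S,V,ok=masks(d)
    m=ok&(H>18)&(H<34)&(S>110)&(V>50)&(P[...,2]>.10)&(P[...,2]<.17)&(P[...,0]>.5)&(P[...,0]<.66)&(P[...,1]>0)&(P[...,1]<.12)
    Q=P[m]; k=Q[Q[:,2]>.1535]; print(n,t,'rim top',len(k),k.mean(0).round(4) if len(k) else '')
    # fit plane coordinate: s=along axis with yaw 96.6,-25deg
    y=np.radians(96.6); a=np.array([np.cos(y)*np.cos(.4363),np.sin(y)*np.cos(.4363),-np.sin(.4363)])
    o=np.array([.574,.040,.141]); q=(Q-o)@a; print('  s range',np.percentile(q,[0.5,2,50,98]).round(4))
    m2=ok&(H>100)&(H<125)&(S>130)&(V>50)&(P[...,2]>.05)
    for nm,mm in(('shaft',ok&(P[...,2]>.066)&(P[...,2]<.08)&(S<90)&(P[...,1]<-.09)&(P[...,1]>-.22)&(P[...,0]>.45)&(P[...,0]<.56)),('orange',ok&(H>4)&(H<19)&(S>190)&(V>150)&(P[...,2]>.06)&(P[...,2]<.085)&(P[...,1]<-.06)&(P[...,1]>-.14)&(P[...,0]<.55)),('tile',ok&(S<60)&(V>170)&(P[...,2]>.042)&(P[...,2]<.06)&(P[...,0]<.43)&(P[...,1]>0))):
        K=P[mm]
        if len(K)>5: print('  ',nm,len(K),np.percentile(K,[2,98],0).round(4).tolist(),'mean',K.mean(0).round(4),'slope dx/dy',np.polyfit(K[:,1],K[:,0],1).round(3))
```

```text
wrist 1 rim top 140 [0.5743 0.0455 0.155 ]
  s range [-0.0024 -0.0023  0.0149  0.0443]
   tile 3073 [[0.3643, 0.0168, 0.0479], [0.4071, 0.0795, 0.052]] mean [0.3875 0.0477 0.0503] slope dx/dy [0.126 0.382]
wrist 4 rim top 106 [0.5739 0.0456 0.1551]
  s range [-0.0025 -0.0022  0.0196  0.0456]
   shaft 703 [[0.4794, -0.2174, 0.0696], [0.5079, -0.1155, 0.0763]] mean [ 0.4943 -0.1642  0.0743] slope dx/dy [0.234 0.533]
   orange 145 [[0.504, -0.1131, 0.0715], [0.5139, -0.0894, 0.0759]] mean [ 0.5091 -0.1007  0.0736] slope dx/dy [0.192 0.528]
   tile 3993 [[0.3425, 0.0175, 0.0481], [0.4064, 0.0808, 0.0519]] mean [0.3749 0.0499 0.0503] slope dx/dy [0.003 0.375]
scene 3 rim top 8 [0.5776 0.0477 0.1555]
  s range [-0.0024 -0.0014  0.0156  0.0456]
   shaft 131 [[0.4832, -0.2171, 0.0666], [0.509, -0.1148, 0.0785]] mean [ 0.4966 -0.1651  0.0735] slope dx/dy [0.225 0.534]
   orange 11 [[0.5095, -0.1093, 0.0683], [0.5152, -0.0898, 0.0753]] mean [ 0.5123 -0.0994  0.0719] slope dx/dy [0.196 0.532]
   tile 325 [[0.3425, 0.0183, 0.0443], [0.4074, 0.0815, 0.0552]] mean [0.3771 0.0501 0.0502] slope dx/dy [-0.015  0.378]
side 3 rim top 2 [0.5705 0.0431 0.157 ]
  s range [-0.0056 -0.0042  0.0038  0.0384]
   shaft 86 [[0.4828, -0.2175, 0.0685], [0.508, -0.1151, 0.0796]] mean [ 0.4949 -0.1682  0.0745] slope dx/dy [0.207 0.53 ]
   orange 12 [[0.5079, -0.1093, 0.0702], [0.516, -0.09, 0.078]] mean [ 0.5116 -0.1012  0.0744] slope dx/dy [0.278 0.54 ]
   tile 245 [[0.3426, 0.0172, 0.0447], [0.4057, 0.0804, 0.0559]] mean [0.3728 0.0477 0.0504] slope dx/dy [-0.023  0.374]
```

>>> servo_tool --steps '[{"dx":-0.58,"dy":0.034,"dz":0.2,"ax":0,"ay":0,"az":0},{"dx":-0.58,"dy":0.034,"dz":0.2,"ax":0,"ay":0,"az":0},{"dx":-0.58,"dy":0.034,"dz":0.2,"ax":0,"ay":0,"az":0},{"dx":-0.58,"dy":0.034,"dz":0.2,"ax":0,"ay":0,"az":0},{"dx":-0.58,"dy":0.034,"dz":0.2,"ax":0,"ay":0,"az":0}]'

```text
t: 8.1
tool_pos: [0.4714, -0.2722, 0.1648]
tool_rot: [-0.001, 0.783, 0.622, -0.0]
force: [1.0, -0.0, 0.7]
opening: 0.0854
grip_force: 0.0
```

Run:
```python
from h import *
from scipy.spatial.transform import Rotation as R
d=grab('wrist','5'); s=manip.get_state(); w=s['tool_rot']; M=R.from_quat([*w[1:],w[0]]).as_matrix(); print(s['tool_pos'],M.round(3),s['joint_positions'].round(2))
P,H,S,V,ok=masks(d); L=(P-s['tool_pos'])@M   # tool coords
near=ok&(P[...,2]>.06)&(P[...,2]<.1)&(abs(L[...,1])<.04)&(abs(L[...,0])<.25)
for nm,m in(('blue',(H>100)&(H<125)&(S>130)&(V>50)),('brass',(H>16)&(H<34)&(S>110)&(V>70)),('shaft',S<80),('orange',(H>4)&(H<17)&(S>190)&(V>150))):
    K=L[near&m]
    if len(K)>8: print(nm,len(K),'tool x',np.percentile(K[:,0],[1,99]).round(4),'y',np.percentile(K[:,1],[2,98]).round(4),'slope',np.polyfit(K[:,0],K[:,1],1).round(4),'z',np.percentile(P[near&m][:,2],95).round(4))
```

```text
[ 0.46943093 -0.27743694  0.16248609] [[ 0.227  0.974 -0.003]
 [ 0.974 -0.227 -0.001]
 [-0.002 -0.003 -1.   ]] [-0.53  0.31  1.87 -0.    0.97 -0.3 ]
blue 2970 tool x [-0.05    0.0349] y [-0.0088  0.0079] slope [-0.0052 -0.0005] z 0.0804
brass 758 tool x [0.0385 0.0461] y [-0.0154  0.0146] slope [-0.0507  0.0016] z 0.0874
shaft 2636 tool x [0.0381 0.1391] y [-0.0057  0.0041] slope [ 0.0012 -0.0009] z 0.0763
```

View pics/wrist_5.png

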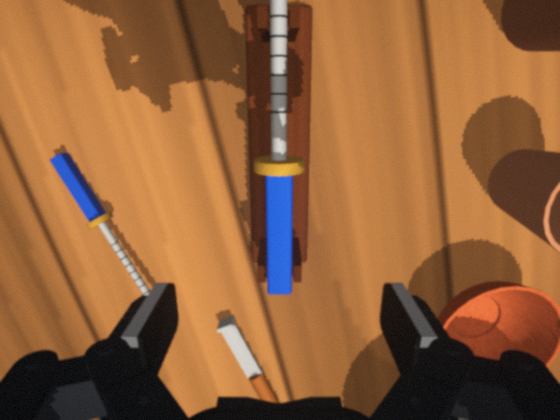

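Close view: blue handle at (280,235), collar at (279,166), shaft centred in the gripper at (279,80). The handle measures 18 mm wide and the collar lies 46 mm ahead of the TCP, so this is the right gauge. The bowl and the small gauge are clear. Now down and grip.

>>> servo_tool --steps '[{"dx":0,"dy":0,"dz":0.28,"ax":0,"ay":0,"az":0},{"dx":0,"dy":0,"dz":0.28,"ax":0,"ay":0,"az":0},{"dx":0,"dy":0,"dz":0.28,"ax":0,"ay":0,"az":0},{"dx":0,"dy":0,"dz":0.26,"ax":0,"ay":0,"az":0},{"dx":0,"dy":0,"dz":0,"ax":0,"ay":0,"az":0}]'

```text
t: 8.78
tool_pos: [0.4704, -0.2696, 0.0539]
tool_rot: [-0.002, 0.783, 0.622, -0.001]
force: [0.6, -0.5, 0.2]
opening: 0.0856
grip_force: 0.0
```

>>> servo_tool --grip -1 --force 70 --steps '[{"dx":0,"dy":0,"dz":0,"ax":0,"ay":0,"az":0},{"dx":0,"dy":0,"dz":0,"ax":0,"ay":0,"az":0},{"dx":0,"dy":0,"dz":0,"ax":0,"ay":0,"az":0},{"dx":0,"dy":0,"dz":0,"ax":0,"ay":0,"az":0},{"dx":0,"dy":0,"dz":0,"ax":0,"ay":0,"az":0}]'

```text
t: 9.4
tool_pos: [0.4727, -0.2713, 0.0571]
tool_rot: [0.001, 0.783, 0.622, 0.0]
force: [-0.7, 0.6, 5.2]
opening: 0.0166
grip_force: 68.6
```

>>> servo_tool --steps '[{"dx":0,"dy":0,"dz":-0.2,"ax":0,"ay":0,"az":0},{"dx":0,"dy":0,"dz":-0.4,"ax":0,"ay":0,"az":0},{"dx":0,"dy":0,"dz":-0.5,"ax":0,"ay":0,"az":0},{"dx":0,"dy":0,"dz":-0.5,"ax":0,"ay":0,"az":0},{"dx":0,"dy":0,"dz":-0.4,"ax":0,"ay":0,"az":0}]'

```text
t: 10.02
tool_pos: [0.4721, -0.2711, 0.2585]
tool_rot: [0.001, 0.783, 0.622, 0.0]
force: [-0.8, -1.0, -2.4]
opening: 0.0168
grip_force: 68.4
```

>>> servo_tool --steps '[{"dx":0,"dy":0,"dz":0,"ax":0,"ay":0,"az":-0.05},{"dx":0,"dy":0,"dz":0,"ax":0,"ay":0,"az":-0.058},{"dx":0,"dy":0,"dz":0,"ax":0,"ay":0,"az":0},{"dx":0,"dy":0,"dz":0,"ax":0,"ay":0,"az":0},{"dx":0,"dy":0,"dz":0,"ax":0,"ay":0,"az":0}]'

```text
t: 10.65
tool_pos: [0.472, -0.271, 0.2561]
tool_rot: [-0.0, 0.668, 0.744, -0.0]
force: [0.2, 0.2, -0.4]
opening: 0.0165
grip_force: 68.5
```

```bash
cat >> h.py <<'E'
from scipy.spatial.transform import Rotation as R
def pose():
    s=manip.get_state(); w=s['tool_rot']; return s,R.from_quat([*w[1:],w[0]]).as_matrix()
def gauge(d,s,M):
    P,H,S,V,ok=masks(d); L=(P-s['tool_pos'])@M
    near=ok&(abs(L[...,1])<.03)&(L[...,0]>-.08)&(L[...,0]<.25)&(abs(L[...,2]+.02)<.035)
    for nm,m in(('blue',(H>100)&(H<125)&(S>130)&(V>50)),('brass',(H>16)&(H<34)&(S>110)&(V>70)),('shaft',S<80),('orange',(H>4)&(H<17)&(S>190)&(V>120))):
        K=L[near&m]
        if nm=='shaft': K=K[(K[:,0]>.055)]
        if len(K)>8: print(nm,len(K),'x',np.percentile(K[:,0],[1,99]).round(4),'y',np.percentile(K[:,1],[2,98]).round(4),'slope y',np.polyfit(K[:,0],K[:,1],1).round(4),'z min',np.percentile(K[:,2],[5]).round(4),'slope z',np.polyfit(K[:,0],K[:,2],1).round(4))
E
python3 - <<'E'
from h import *
d=grab('wrist','6'); s,M=pose(); print(s['t'],s['tool_pos'],M.round(3),s['joint_positions'].round(2),s['force']); gauge(d,s,M)
E
```

```text
10.7 [ 0.47203238 -0.27100548  0.25611277] [[-0.108  0.994 -0.   ]
 [ 0.994  0.108  0.   ]
 [ 0.    -0.    -1.   ]] [-0.52  0.2   1.78 -0.    1.16 -0.63] [ 0.76470648 -0.67816823 -1.91212812]
blue 6647 x [-0.0443  0.0275] y [-0.0099  0.0068] slope y [-0.0051 -0.0015] z min [-0.0233] slope z [-0.0001 -0.0223]
brass 3028 x [0.0321 0.0398] y [-0.0165  0.0133] slope y [ 0.0149 -0.0022] z min [-0.0301] slope z [ 1.4794 -0.0782]
shaft 4887 x [0.0557 0.11  ] y [-0.0063  0.0029] slope y [-0.0026 -0.0015] z min [-0.019] slope z [ 0.0002 -0.0174]
```

>>> servo_tool --steps '[{"dx":0.31,"dy":0.455,"dz":0.12,"ax":0,"ay":0,"az":0},{"dx":0.31,"dy":0.455,"dz":0.12,"ax":0,"ay":0,"az":0},{"dx":0.31,"dy":0.455,"dz":0.12,"ax":0,"ay":0,"az":0},{"dx":0,"dy":0,"dz":0,"ax":0,"ay":-0.046,"az":0},{"dx":0,"dy":0,"dz":0,"ax":0,"ay":-0.046,"az":0}]'

```text
t: 11.32
tool_pos: [0.5983, -0.1634, 0.2201]
tool_rot: [0.109, 0.66, 0.737, -0.097]
force: [-0.2, 0.0, -1.2]
opening: 0.0171
grip_force: 68.9
```

>>> servo_tool --steps '[{"dx":0,"dy":0,"dz":0,"ax":0,"ay":-0.047,"az":0},{"dx":0,"dy":0,"dz":0,"ax":0,"ay":0,"az":0},{"dx":0,"dy":0,"dz":0,"ax":0,"ay":0,"az":0},{"dx":0,"dy":0,"dz":0,"ax":0,"ay":0,"az":0},{"dx":0,"dy":0,"dz":0,"ax":0,"ay":0,"az":0}]'

```text
t: 11.95
tool_pos: [0.5976, -0.1645, 0.2206]
tool_rot: [0.161, 0.652, 0.727, -0.144]
force: [0.1, 0.7, -1.8]
opening: 0.0166
grip_force: 68.9
```

```bash
cat >> h.py <<'E'
def guide(d,s,M):
    # guide points in gauge-aligned tool coords, offsets relative to gauge axis (y~-.0005,z~-.0143)
    P,H,S,V,ok=masks(d); L=(P-s['tool_pos'])@M-[.040,0,-.0143]
    m=ok&(H>16)&(H<34)&(S>110)&(V>50)&(P[...,2]>.08)&(P[...,2]<.17)&(P[...,0]>.53)&(P[...,0]<.62)&(P[...,1]>.015)&(P[...,1]<.11)
    K=L[m]; x0=np.percentile(K[:,0],1); print('n',m.sum(),'mouth x',x0.round(4))
    T=K[K[:,0]>x0+.02]; C=K[K[:,0]<x0+.005]
    print('tube y',np.percentile(T[:,1],[2,98]).round(4),'slope y',np.polyfit(T[:,0],T[:,1],1).round(4),'top z',np.percentile(T[:,2],5).round(4),'rim y',np.percentile(C[:,1],[2,98]).round(4),'rim top z',np.percentile(C[:,2],2).round(4))
    t2=T[T[:,2]<np.percentile(T[:,2],20)]; print('slope ztop',np.polyfit(t2[:,0],t2[:,2],1).round(3))
E
python3 - <<'E'
from h import *
d=grab('wrist','7'); s,M=pose(); print(s['t'],s['tool_pos'],M.round(3),s['joint_positions'].round(2),s['force']); gauge(d,s,M); guide(d,s,M)
for n in('scene','side'): 
    d=grab(n,'7'); print(n); guide(d,s,M); gauge(d,s,M)
print(s['tool_pos']+M@[.187,0,-.0143],'nose')
E
```

```text
12.0 [ 0.5975729  -0.16445207  0.22052213] [[-0.098  0.994  0.046]
 [ 0.901  0.108 -0.42 ]
 [-0.422  0.    -0.906]] [-0.04  0.33  1.77 -0.51  1.03  0.12] [-0.05374623  0.0475351  -0.79890109]
blue 6706 x [-0.0447  0.0273] y [-0.0099  0.0068] slope y [-0.0022 -0.0015] z min [-0.0231] slope z [-0.001  -0.0222]
brass 3059 x [0.0317 0.0395] y [-0.0166  0.0135] slope y [ 0.0232 -0.0024] z min [-0.03] slope z [ 1.4399 -0.0762]
shaft 4832 x [0.0556 0.1096] y [-0.0062  0.0029] slope y [-0.001  -0.0016] z min [-0.0189] slope z [-0.0016 -0.0171]Traceback (most recent call last):
  File "<stdin>", line 2, in <module>
  File "h.py", line 33, in guide
    K=L[m]; x0=np.percentile(K[:,0],1); print('n',m.sum(),'mouth x',x0.round(4))
               ~~~~~~~~~~~~~^^^^^^^^^^
    return _quantile_unchecked(
        a, q, axis, out, overwrite_input, method, keepdims, weights)
    return _ureduce(a,
                    func=_quantile_ureduce_func,
    ...<5 lines>...
                    overwrite_input=overwrite_input,
                    method=method)
    r = func(a, **kwargs)
    result = _quantile(arr,
                       quantiles=q,
    ...<2 lines>...
                       out=out,
                       weights=wgt)
    slices_having_nans = np.isnan(arr[-1, ...])
                                  ~~~^^^^^^^^^
IndexError: index -1 is out of bounds for axis 0 with size 0
```

View pics/wrist_7.png

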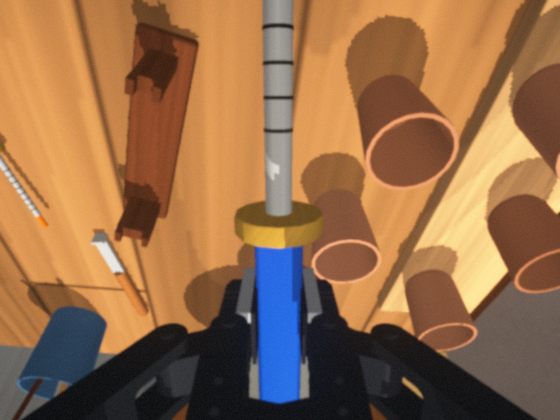

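The wrist view shows the gauge held squarely (collar at (279,222), shaft straight up at x=279), but the guide is out of view. I'll check with the scene and side cameras.

Run:
```python
from h import *
s,M=pose(); print('nose',s['tool_pos']+M@[.187,0,-.0143])
out=[]
for n in('scene','side'): 
    d=grab(n,'7'); print(n); gauge(d,s,M)
    try: guide(d,s,M)
    except Exception as e: print(e)
    uv=proj(d,[s['tool_pos']+M@[.187,0,-.0143],[.5745,.038,.141]]); print(uv)
    c=uv.mean(0).astype(int); out.append(cv2.resize(d['image'][c[1]-35:c[1]+35,c[0]-35:c[0]+35],(395,395),interpolation=cv2.INTER_CUBIC))
cv2.imwrite('pics/c7.png',np.hstack(out))
```

```text
nose [0.57861812 0.01005827 0.15448921]
scene
blue 224 x [-0.0569  0.0316] y [-0.0056  0.0112] slope y [0.0155 0.0055] z min [-0.025] slope z [ 0.0216 -0.0171]
brass 187 x [0.0325 0.2491] y [-0.0144  0.0159] slope y [-0.0242  0.0083] z min [-0.0309] slope z [ 0.0125 -0.0209]
shaft 193 x [0.0569 0.2496] y [-0.0039  0.0115] slope y [ 0.0352 -0.0021] z min [-0.0202] slope z [ 0.1118 -0.0276]
orange 17 x [0.1648 0.1849] y [-0.0035  0.006 ] slope y [-0.1155  0.0214] z min [-0.0199] slope z [ 0.2184 -0.0536]
n 195 mouth x 0.179
tube y [-0.0038  0.0134] slope y [0.0007 0.0063] top z -0.013 rim y [-0.0155  0.0165] rim top z -0.0178
slope ztop [-0.071  0.002]
[[282.92762208 198.54238793]
 [293.61815143 201.6032667 ]]
side
blue 115 x [-0.0595  0.0256] y [-0.0097  0.0072] slope y [0.0522 0.0003] z min [-0.0244] slope z [-0.0949 -0.0224]
brass 80 x [0.0303 0.2498] y [-0.0154  0.0144] slope y [-0.0021  0.0001] z min [-0.0289] slope z [ 0.0237 -0.0198]
shaft 29 x [0.0809 0.2434] y [-0.0123  0.0012] slope y [-0.0394  0.0013] z min [-0.0191] slope z [ 0.1811 -0.035 ]
n 93 mouth x 0.1729
tube y [-0.0117  0.0065] slope y [-0.1522  0.0287] top z -0.0132 rim y [-0.0145  0.0119] rim top z -0.0151
slope ztop [ 0.035 -0.02 ]
[[294.28579384 203.34245681]
 [290.89513392 199.97089473]]
```

View pics/c7.png

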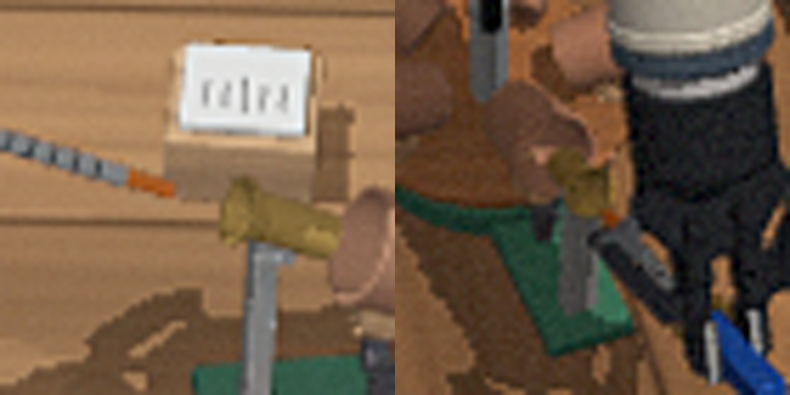

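The gauge's line meets the funnel centre in both views: in the left crop the tip at (172,190) points at the mouth at (237,208), and in the right crop the tip is just at the mouth at (608,215). Now I insert gently.

>>> servo_tool --steps '[{"dx":0.09,"dy":0,"dz":0,"ax":0,"ay":0,"az":0},{"dx":0.09,"dy":0,"dz":0,"ax":0,"ay":0,"az":0},{"dx":0.09,"dy":0,"dz":0,"ax":0,"ay":0,"az":0},{"dx":0.09,"dy":0,"dz":0,"ax":0,"ay":0,"az":0},{"dx":0.09,"dy":0,"dz":0,"ax":0,"ay":0,"az":0}]'

```text
t: 12.72
tool_pos: [0.593, -0.1223, 0.2009]
tool_rot: [0.161, 0.651, 0.727, -0.145]
force: [0.1, 0.3, -1.1]
opening: 0.0164
grip_force: 68.9
```

>>> servo_tool --steps '[{"dx":0.06,"dy":0,"dz":0,"ax":0,"ay":0,"az":0},{"dx":0.06,"dy":0,"dz":0,"ax":0,"ay":0,"az":0},{"dx":0.06,"dy":0,"dz":0,"ax":0,"ay":0,"az":0},{"dx":0,"dy":0,"dz":0,"ax":0,"ay":0,"az":0},{"dx":0,"dy":0,"dz":0,"ax":0,"ay":0,"az":0}]'

```text
t: 13.35
tool_pos: [0.5914, -0.107, 0.1937]
tool_rot: [0.161, 0.651, 0.727, -0.145]
force: [-0.4, -0.7, -1.4]
opening: 0.0168
grip_force: 68.9
```

Run:
```python
from h import *
s,M=pose(); print(s['t'],s['tool_pos'],M.round(3),s['force'],'tool F',M.T@s['force'],'T',M.T@s['torque']); d=grab('wrist','8'); gauge(d,s,M)
a=np.array([-.101,.9007,-.4226]);r=s['tool_pos']+M@[.040,0,-.0143]-[.5745,.038,.141]; print('gauge rel mouth: along',r@a,'lat',r-a*(r@a))
```

```text
13.35 [ 0.59139857 -0.10697791  0.19374574] [[-0.099  0.994  0.047]
 [ 0.901  0.11  -0.42 ]
 [-0.423  0.    -0.906]] [-0.42577651 -0.6704607  -1.37333966] tool F [ 0.01949156 -0.49694051  1.50649766] T [0.0156653  0.22913811 0.0023289 ]
blue 6684 x [-0.0447  0.0274] y [-0.0099  0.0068] slope y [-0.0025 -0.0015] z min [-0.0231] slope z [-0.0004 -0.0222]
brass 3055 x [0.0318 0.0396] y [-0.0166  0.0135] slope y [ 0.0188 -0.0023] z min [-0.03] slope z [ 1.41   -0.0753]
shaft 4827 x [0.0556 0.1098] y [-0.0063  0.0028] slope y [-0.0026 -0.0015] z min [-0.0188] slope z [ 0.0007 -0.0173]
gauge rel mouth: along -0.1145702935978521 lat [0.00068531 0.0002539  0.00036319]
```

>>> servo_tool --steps '[{"dx":0.09,"dy":0,"dz":0,"ax":0,"ay":0,"az":0},{"dx":0.09,"dy":0,"dz":0,"ax":0,"ay":0,"az":0},{"dx":0.09,"dy":0,"dz":0,"ax":0,"ay":0,"az":0},{"dx":0.09,"dy":0,"dz":0,"ax":0,"ay":0,"az":0},{"dx":0.09,"dy":0,"dz":0,"ax":0,"ay":0,"az":0}]'

```text
t: 14.02
tool_pos: [0.5868, -0.0657, 0.1743]
tool_rot: [0.161, 0.651, 0.727, -0.145]
force: [-0.1, 0.0, -1.1]
opening: 0.0164
grip_force: 68.9
```

>>> servo_tool --steps '[{"dx":0.1,"dy":0,"dz":0,"ax":0,"ay":0,"az":0},{"dx":0.1,"dy":0,"dz":0,"ax":0,"ay":0,"az":0},{"dx":0.1,"dy":0,"dz":0,"ax":0,"ay":0,"az":0},{"dx":0.1,"dy":0,"dz":0,"ax":0,"ay":0,"az":0},{"dx":0.05,"dy":0,"dz":0,"ax":0,"ay":0,"az":0}]'

```text
t: 14.65
tool_pos: [0.5823, -0.0252, 0.1552]
tool_rot: [0.161, 0.651, 0.727, -0.145]
force: [0.4, 0.3, -1.7]
opening: 0.0166
grip_force: 68.9
```

Run:
```python
from h import *
s,M=pose(); print(s['t'],s['tool_pos'],s['force'],'tool F',M.T@s['force'],'T',M.T@s['torque'])
a=np.array([-.101,.9007,-.4226]);r=s['tool_pos']+M@[.040,0,-.0143]-[.5745,.038,.141]; print('gauge rel mouth: along',r@a,'lat',r-a*(r@a))
```

```text
14.65 [ 0.58226754 -0.02518349  0.15523242] [ 0.40175901  0.33795847 -1.69255603] tool F [0.98004647 0.43704677 1.41027344] T [-0.00165958  0.3164623   0.03251125]
gauge rel mouth: along -0.023702184861765868 lat [0.0007131  0.00020191 0.00025699]
```

>>> servo_tool --steps '[{"dx":0.04,"dy":0,"dz":0,"ax":0,"ay":0,"az":0},{"dx":0.04,"dy":0,"dz":0,"ax":0,"ay":0,"az":0},{"dx":0.04,"dy":0,"dz":0,"ax":0,"ay":0,"az":0},{"dx":0.03,"dy":0,"dz":0,"ax":0,"ay":0,"az":0},{"dx":0.02,"dy":0,"dz":0,"ax":0,"ay":0,"az":0}]'

```text
t: 15.28
tool_pos: [0.5807, -0.0106, 0.1485]
tool_rot: [0.162, 0.651, 0.727, -0.145]
force: [0.4, -1.8, -0.0]
opening: 0.0166
grip_force: 68.9
```

>>> servo_tool --steps '[{"dx":0.02,"dy":0,"dz":0,"ax":0,"ay":0,"az":0},{"dx":0.01,"dy":0,"dz":0,"ax":0,"ay":0,"az":0},{"dx":0.01,"dy":0,"dz":0,"ax":0,"ay":0,"az":0},{"dx":0.01,"dy":0,"dz":0,"ax":0,"ay":0,"az":0},{"dx":0,"dy":0,"dz":0,"ax":0,"ay":0,"az":0}]'

```text
t: 15.9
tool_pos: [0.5802, -0.0059, 0.1462]
tool_rot: [0.161, 0.651, 0.727, -0.144]
force: [0.1, -2.2, -0.5]
opening: 0.0167
grip_force: 68.9
```

Run:
```python
from h import *
s,M=pose(); print(s['t'],s['tool_pos'],s['force'],'tool F',M.T@s['force'],'T',M.T@s['torque'])
a=np.array([-.101,.9007,-.4226]);r=s['tool_pos']+M@[.040,0,-.0143]-[.5745,.038,.141]; print('gauge rel mouth: along',r@a,'lat',r-a*(r@a))
```

```text
15.9 [ 0.58017564 -0.00589908  0.14623031] [ 0.10737868 -2.21019137 -0.54648104] tool F [-1.77044467 -0.13580381  1.42905583] T [-0.0418261  -0.05830875  0.02733704]
gauge rel mouth: along -0.0023189966193745966 lat [0.0008008  0.0002292  0.00029683]
```

>>> servo_tool --steps '[{"dx":0.01,"dy":0,"dz":0,"ax":0,"ay":0,"az":0},{"dx":0.01,"dy":0,"dz":0,"ax":0,"ay":0,"az":0},{"dx":0.01,"dy":0,"dz":0,"ax":0,"ay":0,"az":0},{"dx":0,"dy":0,"dz":0,"ax":0,"ay":0,"az":0},{"dx":0,"dy":0,"dz":0,"ax":0,"ay":0,"az":0}]'

```text
t: 16.52
tool_pos: [0.5801, -0.005, 0.1459]
tool_rot: [0.162, 0.651, 0.727, -0.146]
force: [1.2, -11.3, 3.9]
opening: 0.0168
grip_force: 68.9
```

The force rose to 12 N and the advance stopped at the expected depth, so the collar is seated. I hold a moment, then draw the gauge out along its axis.

>>> servo_tool --steps '[{"dx":0,"dy":0,"dz":0,"ax":0,"ay":0,"az":0},{"dx":0,"dy":0,"dz":0,"ax":0,"ay":0,"az":0},{"dx":0,"dy":0,"dz":0,"ax":0,"ay":0,"az":0},{"dx":-0.03,"dy":0,"dz":0,"ax":0,"ay":0,"az":0},{"dx":-0.06,"dy":0,"dz":0,"ax":0,"ay":0,"az":0}]'

```text
t: 17.15
tool_pos: [0.5807, -0.0111, 0.1486]
tool_rot: [0.161, 0.651, 0.727, -0.144]
force: [-0.1, 1.2, -1.3]
opening: 0.0168
grip_force: 68.9
```

Run:
```python
from h import *
s,M=pose(); print(s['t'],s['tool_pos'],M.round(3),'tool F',M.T@s['force'],'T',M.T@s['torque'],s['joint_positions'].round(2))
d=grab('wrist','9'); gauge(d,s,M)
a=np.array([-.101,.9007,-.4226]);r=s['tool_pos']+M@[.040,0,-.0143]-[.5745,.038,.141]; print('along',r@a,'lat',r-a*(r@a))
```

```text
17.15 [ 0.58066072 -0.01110924  0.14858397] [[-0.1    0.994  0.046]
 [ 0.901  0.11  -0.42 ]
 [-0.422 -0.    -0.906]] tool F [1.65959064 0.04679957 0.69433318] T [ 0.04060086  0.2732965  -0.0511506 ] [ 0.23  0.42  1.83 -0.52  1.02  0.42]
blue 6666 x [-0.0444  0.0273] y [-0.0099  0.0068] slope y [-0.0028 -0.0015] z min [-0.0231] slope z [ 0.0001 -0.0222]
brass 14123 x [0.0324 0.0966] y [-0.0144  0.0122] slope y [ 0.005  -0.0013] z min [-0.0296] slope z [ 0.018  -0.0251]
shaft 1273 x [0.0984 0.1124] y [-0.0068  0.0029] slope y [ 0.1054 -0.0128] z min [-0.0189] slope z [ 0.3226 -0.0504]
along -0.008064786430951413 lat [0.00069528 0.00019573 0.00025   ]
```

Gauge unslipped. Continue drawing out.

>>> servo_tool --steps '[{"dx":-0.1,"dy":0,"dz":0,"ax":0,"ay":0,"az":0},{"dx":-0.1,"dy":0,"dz":0,"ax":0,"ay":0,"az":0},{"dx":-0.1,"dy":0,"dz":0,"ax":0,"ay":0,"az":0},{"dx":-0.1,"dy":0,"dz":0,"ax":0,"ay":0,"az":0},{"dx":-0.1,"dy":0,"dz":0,"ax":0,"ay":0,"az":0}]'

```text
t: 17.82
tool_pos: [0.5858, -0.0571, 0.1703]
tool_rot: [0.161, 0.651, 0.727, -0.145]
force: [0.1, 0.5, -2.3]
opening: 0.0166
grip_force: 68.9
```

>>> servo_tool --steps '[{"dx":-0.1,"dy":0,"dz":0,"ax":0,"ay":0,"az":0},{"dx":-0.1,"dy":0,"dz":0,"ax":0,"ay":0,"az":0},{"dx":-0.1,"dy":0,"dz":0,"ax":0,"ay":0,"az":0},{"dx":-0.1,"dy":0,"dz":0,"ax":0,"ay":0,"az":0},{"dx":-0.1,"dy":0,"dz":0,"ax":0,"ay":0,"az":0}]'

```text
t: 18.45
tool_pos: [0.5908, -0.1021, 0.1914]
tool_rot: [0.161, 0.651, 0.727, -0.145]
force: [-0.1, -0.3, -2.2]
opening: 0.0165
grip_force: 68.9
```

>>> servo_tool --steps '[{"dx":-0.15,"dy":0,"dz":0,"ax":0,"ay":0,"az":0},{"dx":-0.15,"dy":0,"dz":0,"ax":0,"ay":0,"az":0},{"dx":-0.15,"dy":0,"dz":0,"ax":0,"ay":0,"az":0},{"dx":-0.15,"dy":0,"dz":0,"ax":0,"ay":0,"az":0},{"dx":-0.15,"dy":0,"dz":0,"ax":0,"ay":0,"az":0}]'

```text
t: 19.08
tool_pos: [0.5982, -0.17, 0.2233]
tool_rot: [0.161, 0.651, 0.727, -0.145]
force: [0.7, -0.3, -0.5]
opening: 0.0166
grip_force: 68.9
```

Run:
```python
from h import *
s,M=pose(); print(s['t'],s['tool_pos'],M.round(3),s['force'],s['joint_positions'].round(2))
a=np.array([-.101,.9007,-.4226]);r=s['tool_pos']+M@[.175,0,-.0143]-[.5745,.038,.141]; print('nose along',r@a)
for n in('scene','side'): d=grab(n,'10'); gauge(d,s,M)
```

```text
19.075 [ 0.59823398 -0.17001017  0.22325764] [[-0.099  0.994  0.046]
 [ 0.901  0.11  -0.42 ]
 [-0.423 -0.    -0.906]] [ 0.7346763  -0.31311663 -0.461885  ] [-0.05  0.33  1.76 -0.51  1.04  0.1 ]
nose along -0.049503943983656
blue 221 x [-0.0569  0.0306] y [-0.005   0.0115] slope y [0.0199 0.0057] z min [-0.0248] slope z [ 0.0121 -0.0175]
brass 175 x [0.0328 0.2497] y [-0.0144  0.0171] slope y [-0.027   0.0085] z min [-0.0302] slope z [ 0.0155 -0.0215]
shaft 177 x [0.0571 0.2484] y [-0.0038  0.0119] slope y [ 0.0331 -0.0019] z min [-0.0204] slope z [ 0.0888 -0.0253]
blue 117 x [-0.0621  0.0243] y [-0.0092  0.008 ] slope y [0.0462 0.0003] z min [-0.0249] slope z [-0.088  -0.0229]
brass 74 x [0.0265 0.2494] y [-0.0158  0.0154] slope y [-0.0118  0.0029] z min [-0.0285] slope z [ 0.0412 -0.0225]
shaft 29 x [0.0761 0.2476] y [-0.0112  0.003 ] slope y [-0.0347  0.0013] z min [-0.0196] slope z [ 0.1786 -0.0348]
```

>>> servo_tool --steps '[{"dx":0,"dy":0,"dz":0,"ax":0,"ay":0.046,"az":0},{"dx":0,"dy":0,"dz":0,"ax":0,"ay":0.046,"az":0},{"dx":0,"dy":0,"dz":0,"ax":0,"ay":0.047,"az":0},{"dx":0.13,"dy":-0.4,"dz":0,"ax":0,"ay":0,"az":0},{"dx":0.13,"dy":-0.4,"dz":0,"ax":0,"ay":0,"az":0}]'

```text
t: 19.8
tool_pos: [0.5147, -0.1522, 0.2222]
tool_rot: [-0.0, 0.668, 0.745, -0.0]
force: [-0.5, 0.6, 0.1]
opening: 0.0164
grip_force: 68.9
```

>>> servo_tool --steps '[{"dx":0.14,"dy":-0.4,"dz":0,"ax":0,"ay":0,"az":0},{"dx":0.14,"dy":-0.4,"dz":0,"ax":0,"ay":0,"az":0},{"dx":0.14,"dy":-0.38,"dz":0.05,"ax":0,"ay":0,"az":0},{"dx":0,"dy":0,"dz":0.3,"ax":0,"ay":0,"az":0},{"dx":0,"dy":0,"dz":0.2,"ax":0,"ay":0,"az":0}]'

```text
t: 20.42
tool_pos: [0.3933, -0.1229, 0.1673]
tool_rot: [0.0, 0.667, 0.745, 0.0]
force: [0.4, -0.3, -2.2]
opening: 0.0164
grip_force: 69.0
```

>>> servo_tool --steps '[{"dx":0,"dy":0,"dz":0,"ax":0,"ay":0,"az":0},{"dx":0,"dy":0,"dz":0,"ax":0,"ay":0,"az":0},{"dx":0,"dy":0,"dz":0,"ax":0,"ay":0,"az":0},{"dx":0,"dy":0,"dz":0,"ax":0,"ay":0,"az":0},{"dx":0,"dy":0,"dz":0,"ax":0,"ay":0,"az":0}]'

```text
t: 21.05
tool_pos: [0.3941, -0.1232, 0.1681]
tool_rot: [0.0, 0.667, 0.745, 0.0]
force: [0.5, 0.1, -1.4]
opening: 0.0165
grip_force: 69.0
```

Run:
```python
from h import *
s,M=pose(); print(s['t'],s['tool_pos'],M.round(3),s['force'],s['joint_positions'].round(2)); print('nose',s['tool_pos']+M@[.175,0,-.0143])
out=[]
for n in('scene','side'):
    d=grab(n,'11'); gauge(d,s,M); c=proj(d,[[.38,.03,.08]])[0].astype(int)
    out.append(cv2.resize(d['image'][c[1]-40:c[1]+40,c[0]-40:c[0]+40],(395,395),interpolation=cv2.INTER_CUBIC))
    P,H,S,V,ok=masks(d); X=P[...,:2]-[.555,.212]
    m=(V<60)&(P[...,2]>.165)&(P[...,2]<.178)&(np.hypot(X[...,0],X[...,1])<.05)&ok
    if m.sum()>10: r=cv2.minAreaRect(onplane(d,np.argwhere(m)[:,::-1],.172)[:,:2].astype(np.float32)*1000); print('knob',r)
cv2.imwrite('pics/c11.png',np.hstack(out))
```

```text
21.05 [ 0.39407538 -0.12320997  0.16808278] [[-0.11   0.994  0.   ]
 [ 0.994  0.11  -0.   ]
 [-0.     0.    -1.   ]] [ 0.47479938  0.13615867 -1.35648797] [-0.31  0.1   2.13 -0.    0.91 -0.42]
nose [0.37485936 0.05073489 0.18234538]
blue 175 x [-0.0541  0.0322] y [-0.0049  0.0119] slope y [0.0034 0.005 ] z min [-0.025] slope z [-0.0085 -0.0176]
brass 34 x [0.0342 0.0408] y [-0.0052  0.0161] slope y [-0.2419  0.0175] z min [-0.0308] slope z [-0.5113 -0.0015]
shaft 130 x [0.0572 0.1618] y [-0.0066  0.0075] slope y [-0.0184  0.0033] z min [-0.0202] slope z [ 0.0067 -0.0166]
knob ((560.3307495117188, 212.9570770263672), (56.53597640991211, 18.73192596435547), 78.95833587646484)
blue 131 x [-0.0593  0.0256] y [-0.0091  0.0074] slope y [0.0381 0.0008] z min [-0.026] slope z [-0.0451 -0.0229]
knob ((553.640625, 209.96038818359375), (61.48822021484375, 10.693018913269043), 77.06238555908203)
```

View pics/c11.png

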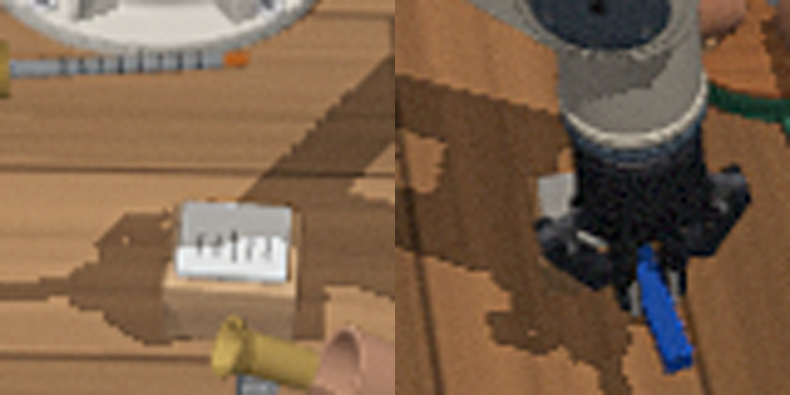

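Left crop: the orange tip at (236,58) is visibly pushed in, about 13–15 mm left showing. It is still high above the tile at (235,240). Lower it 7 cm.

>>> servo_tool --steps '[{"dx":0,"dy":0,"dz":0.2,"ax":0,"ay":0,"az":0},{"dx":0,"dy":0,"dz":0.2,"ax":0,"ay":0,"az":0},{"dx":0,"dy":0,"dz":0.2,"ax":0,"ay":0,"az":0},{"dx":0,"dy":0,"dz":0.1,"ax":0,"ay":0,"az":0},{"dx":0,"dy":0,"dz":0,"ax":0,"ay":0,"az":0}]'

```text
t: 21.78
tool_pos: [0.3936, -0.1231, 0.0975]
tool_rot: [-0.001, 0.667, 0.745, -0.0]
force: [0.4, -0.2, -0.5]
opening: 0.0168
grip_force: 69.0
```

>>> servo_tool --steps '[{"dx":0,"dy":0,"dz":0,"ax":0,"ay":0,"az":0},{"dx":0,"dy":0,"dz":0,"ax":0,"ay":0,"az":0},{"dx":0,"dy":0,"dz":0,"ax":0,"ay":0,"az":0},{"dx":0,"dy":0,"dz":0,"ax":0,"ay":0,"az":0},{"dx":0,"dy":0,"dz":0,"ax":0,"ay":0,"az":0}]'

```text
t: 22.4
tool_pos: [0.3939, -0.1232, 0.0979]
tool_rot: [0.0, 0.667, 0.745, 0.0]
force: [-0.1, 0.2, -1.3]
opening: 0.0166
grip_force: 69.0
```

Run:
```python
from h import *
s,M=pose(); print(s['t'],s['tool_pos'],M.round(3),s['force'],abs(s['joint_velocities']).max()); print('nose',s['tool_pos']+M@[.175,0,-.0143])
d=grab('scene','12'); gauge(d,s,M); P,H,S,V,ok=masks(d)
m=ok&(H>4)&(H<19)&(S>190)&(V>120)&(P[...,2]>.085)&(P[...,2]<.14)&(P[...,1]>0)&(P[...,1]<.09)&(P[...,0]<.45)
print('orange',m.sum(),P[m].mean(0) if m.any() else '',P[m].min(0),P[m].max(0))
```

```text
22.4 [ 0.39392494 -0.12315205  0.09790073] [[-0.11   0.994  0.   ]
 [ 0.994  0.11  -0.   ]
 [-0.     0.    -1.   ]] [-0.05562329  0.24400561 -1.25200699] 0.0008480340131211271
nose [0.37471923 0.05079152 0.11219285]
blue 157 x [-0.055   0.0305] y [-0.0066  0.0132] slope y [0.0061 0.0052] z min [-0.0251] slope z [ 0.0082 -0.0176]
brass 30 x [0.0341 0.0415] y [-0.0069  0.0184] slope y [ 0.8699 -0.0243] z min [-0.0297] slope z [ 0.4209 -0.0367]
shaft 125 x [0.0567 0.161 ] y [-0.0055  0.0079] slope y [-0.0087  0.0026] z min [-0.0209] slope z [ 0.0045 -0.0165]
orange 7 [0.37779586 0.04641161 0.11362808] [0.37459469 0.04269805 0.10904969] [0.38170809 0.05111415 0.11832406]
```

The nose is at about (0.375, 0.051), 62 mm above the tile's centre, with the gauge level and still. Hand in.

```bash
python3 -c "
from h import *
print(job.close_job())"
```

```text
the job is handed in; nothing more can be done
None
```

I handed the job in with every step carried out, but the hand-in call gave no verdict. By my measurements, the carousel turned one place (about 72°) and the knob was let go. The gauge was pushed down until the collar stopped at about 12 N and drawn out with the tip visibly pushed in. It is now held level and still, its tip about 62 mm above the middle of the tile.

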